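Find and mark the tired spring leaf

ROBOT

A 6-joint arm with a two-finger parallel gripper is mounted at the origin on a cart in front of the work surface, level with it; the furniture and walls round the work are solid. World frame = base frame: x ahead of the robot, y to its left, z up, the work surface at z = 0. Lengths are in m, angles in rad, forces in N, time in s.
With the tool pointing down it reaches from about 0.225 to 0.875 m from the base axis. Payload 3.4 kg.
Tool frame: the origin (TCP) lies midway between the tips of the shut fingers; the grasp point (between the pads) lies 19 mm behind it (ctrl.tcp_to_grasp is the distance from the TCP to the grasp point, in m); z points along the fingers, y is the direction in which the jaws open and shut (so a half turn about z gives the same grasp; the last joint's range is limited). The gripper opens to 85 mm and grips with 20 to 120 N. Pads are 22 mm wide; open, the fingers measure 114 mm over their backs; the gripper's body (76 mm by 85 mm) begins 54 mm behind the grasp point. The pads swing forward as they close: fully open they stand 13 mm farther back than shut.
Start: joints at [1.152, 0.276, 1.505, -0, 1.361, -0.121], TCP at [0.169, 0.55, 0.231] pointing down, gripper open.
Joint ranges: [-2.89, 2.89], [-0.75, 2.08], [0.22, 2.7], [-1.18, 4.32], [0.11, 2.71], [-2.7, 2.7]. Speed limits (rad/s): [2.57, 2.57, 3.14, 3.14, 3.14, 3.14].

INTERFACE

Orientations are given as a unit quaternion [w, x, y, z].
In Python, from workcell import ctrl gives the robot as it stands.
- The arm moves only by the tool servo_tool, never from a script. Its argument "series" is a list that holds one entry, the list of rows, each a list of 7 numbers: the shift along the tool's x, y, z in m, then the turn, a rotation vector about the tool's x, y, z in degrees, then the closure, from 0 (fully open) to 1 (shut). In form: [[[x, y, z, rx, ry, rz, fingers], ...]]. A call has 1 to 12 rows; each row is the pose to reach, as a shift and turn from the pose measured when the call began, along the tool's axes at that moment; what a row does not reach only later rows make up. A row lasts 1/10 s, in which the tool goes at most 50 mm and 8.59 degrees, less where a joint would pass 70% of its speed; a pose out of reach is approached as far as the arm can. A call with a gripper value outside its range is refused whole. The fingers move at their own pace and stop on an object; "grip_force" is the grip in N (left out, the last holds). Time passes only in rows, so rows that repeat a pose let the fingers close. It gives the time, the measured TCP pose, the force and the opening at its end, in the units of the state.
- ctrl.get_obs(): the state, without advancing time (a new reading comes with each control period).
- ctrl.get_image(name): name is "side" or "top" or "wrist"; returns a dict with "color" (480x640x3 uint8, red, green, blue), "K" (3x3 intrinsics, pixels), "R" (3x3) and "t" (3): a world point X has camera coordinates R X + t. Camera axes: x right, y down, z forward; pixel columns grow to the right and rows downward; lengths in m; the calibration is good to about 2 mm. A picture is of the moment at which its call begins. There is no depth.
- ctrl.finish_job(): hands the job in, once; it reports no verdict.
Trained networks look in a picture, given as the dict that the camera call returned (one of the last four; its "shot" number tells which), for a name from the list of things; names that differ only in an ending like _2 or _b are one class to them, and where a whole thing is asked for, a point or a joint stands for the part that bears it (a point fixed in the world has none). Each returns a list of dicts, best first, with "score" (0 to 1); they miss things now and then, are a little off and sometimes report something else, mostly with a low value. They report only what shows in the picture. A call takes as long as a camera call. They do not tell look-alikes from the thing itself.
- ctrl.recognise(label, picture): "xyz" ([x, y, z] in m, in the coordinates of the camera as it stood for that picture, good to about 4 mm: the middle of the surface that is visible of it).
- ctrl.landmark_of(label, picture): "xyz" ([x, y, z] in m, in the coordinates of the camera as it stood for that picture, good to about 4 mm: a listed point, or the origin of a listed thing).
The state is a dict: "time": time; "q": joint angles; "qvel": joint speeds; "tau": joint torques, N m; "tcp_pos": TCP position; "tool_rot": TCP orientation; "force": force on the tool from outside, world axes, zero at the start; "wrist_torque": the same for the moment, N m; "width": opening from 0.0 (shut) to 1.0 (fully open).
Only numpy, scipy, OpenCV 4.12 (cv2) and the standard library are available. Lean on these libraries where they do the work, as an engineer would, in place of code of your own. Each camera call takes 0.05 s, during which the arm holds its last target.

TASK

Three spring-steel hold-down leaves are clamped side by side on the test board. Working from left to right as seen from the robot, press the free tip of each one gently down onto its stop (never with more than about 20 N) and let it spring back, to find the one leaf that is clearly softer than the other two. Then stand the wooden clay stamp upright in the round recess in front of that softest leaf, and let go; leave the plaster plug, tape roll and wooden rib where they are.

Things in the scene. Friction and masses are not known exactly. Their poses are not given: they have to be found in the camera images.
- test_board: Fixed plywood board, 200 x 250 x 18 mm, on the table. Origin: centre of its underside; x away from the robot, y left along the row of leaves, z up. Three alike clamps stand 80 mm apart along y (y = +80, 0, -80 mm) on its far part (x = 75 mm), up to 72 mm above the table; from each a steel leaf, 20 mm wide, 2 mm thick, 58 mm above the table, reaches level towards the robot.
- tip_left (a point): Top centre of the 18 mm domed button on the left leaf's free end, at rest, 65 mm above the table: the point to press. A leaf bends as if hinged 75 mm behind its button and springs back when let go. A rubber-capped stop under the button ends its travel 9 to 14 mm down (differs from leaf to leaf). Axes as test_board.
- tip_middle (a point): The same point on the middle leaf. The pressing force starts below 2 N and rises evenly with travel to 3 to 11 N just before the stop, then steeply, by more than 3 N per mm. More than 22 N spoils a leaf.
- tip_right (a point): The same point on the right leaf. One leaf of the three needs only about half the force of either of the others for the same travel; which place it has changes from start to start.
- recess_left (a point): Centre of the floor of the round recess in front of the left leaf, 52 mm from its button towards the robot: 31 mm across, 8 mm deep, its floor 10 mm above the table.
- recess_middle (a point): Centre of the floor of the round recess in front of the middle leaf, 52 mm from its button towards the robot: 31 mm across, 8 mm deep, its floor 10 mm above the table.
- recess_right (a point): Centre of the floor of the round recess in front of the right leaf, 52 mm from its button towards the robot: 31 mm across, 8 mm deep, its floor 10 mm above the table.
- clay_stamp: Loose wooden clay stamp, a turned, waisted post 19 mm across and 45 mm tall, standing upright on the table in front of the board. Origin: centre of its underside; z up along its axis.
- plaster_plug: White plaster plug, 44 mm across, 34 mm tall, loose, left of the board. Bystander. Origin: centre of its underside. Beyond it, further left, stand a low bench vice (66 mm high) and an open tool box whose raised lid reaches 235 mm above the table: cross them high.
- tape_roll: Roll of tape lying flat, 99 mm across, 25 mm high, loose, behind the board. Bystander. Origin: centre of its underside.
- wood_rib: Flat wooden potter's rib, 69 x 99 mm, 8 mm thick, loose, lying right of the board. Bystander. Origin: centre of its underside.
Mind the look-alikes: they are no part of the job. Several things have the shape of the clay_stamp; the one meant has the colours described above.

How it is judged:
On the way, in this order (a step that is already met when the one before it is completed fails the run):
1. the left leaf is pressed down onto its stop (((value of joint leaf_a above 0.1488 rad and horizontal distance between tip_left and spot_a below 0.02 m) or (value of joint leaf_b above 0.1488 rad and horizontal distance between tip_left and spot_b below 0.02 m) or (value of joint leaf_c above 0.124 rad and horizontal distance between tip_left and spot_c below 0.02 m))), for 0.05 s.
2. the middle leaf is pressed down onto its stop (((value of joint leaf_a above 0.1488 rad and horizontal distance between tip_middle and spot_a below 0.02 m) or (value of joint leaf_b above 0.1488 rad and horizontal distance between tip_middle and spot_b below 0.02 m) or (value of joint leaf_c above 0.124 rad and horizontal distance between tip_middle and spot_c below 0.02 m))), for 0.05 s.
3. the right leaf is pressed down onto its stop (((value of joint leaf_a above 0.1488 rad and horizontal distance between tip_right and spot_a below 0.02 m) or (value of joint leaf_b above 0.1488 rad and horizontal distance between tip_right and spot_b below 0.02 m) or (value of joint leaf_c above 0.124 rad and horizontal distance between tip_right and spot_c below 0.02 m))), for 0.05 s.
At the end, for the whole second after the job is handed in: The clay stamp stands upright (within 0.15 rad), at rest, on the floor of the recess in front of the softest leaf (base centre within 10 mm of the recess centre and within 4 mm of its floor height), and all three leaves have sprung back up (horizontal distance between clay_stamp and mark_a below 0.01 m and angle between clay_stamp's own z axis and vertical below 0.15 rad and z of clay_stamp in the frame of test_board below 0.014 m and linear speed of clay_stamp below 0.02 m/s and value of joint each of leaf_a, leaf_b, leaf_c below 0.02 rad); the robot touches nothing.
It fails at once if a leaf is loaded with more than 22 N (contact force between any of leaf_a, leaf_b, leaf_c and anything else above 22 N).
It fails at once if a bystander (plug, tape roll or rib) is moved by more than 15 mm (distance of any of plaster_plug, tape_roll, wood_rib from where it was at the start of the episode above 0.015 m).
It also fails if it takes over 72 s, if anything falls off the work surface, if the arm or the gripper's body presses on something with over 40 N, if the wrist force passes 120 N, or if a joint passes its speed limit or range.

## Working session

There is one attempt and no reset: what is moved stays moved. The work goes in short steps, Python scripts to look and compute and a tool call to move; the robot and the scene stay as the last step left them, time stands still between calls to the robot, and variables do not carry over. Pictures are saved under pics/ and viewed, and the job is handed in when it is done.

Besides the shell and the picture viewer there is one more tool, called after "Call:" by a JSON object that holds its "name" and its "arguments", one argument or row to a line. servo_tool: Moves the arm, as the interface text tells. Its arguments: {"type":"object","properties":{"series":{"type":"array","items":{"type":"array","items":{"type":"array","items":{"type":"number"}}}},"grip_force":{"type":"number"}},"required":["series"]}

```bash
ls; mkdir -p pics; python3 - <<'E'
from workcell import ctrl
import cv2,json
print(ctrl.get_obs(), ctrl.tcp_to_grasp)
for n in ["side","top","wrist"]:
    p=ctrl.get_image(n); cv2.imwrite(f"pics/{n}0.png",p["color"][:,:,::-1])
    print(n,p["K"].tolist(),p["R"].tolist(),p["t"].tolist(),p["shot"])
E
```

```text
pics
{'time': 0.0, 'q': array([ 1.15194809e+00,  2.76615003e-01,  1.50616137e+00,  6.49524170e-07,
        1.36069626e+00, -1.20999316e-01]), 'qvel': array([ 7.58643569e-04,  2.14763046e-04, -5.06824524e-05, -7.90980707e-04,
       -9.23748296e-04, -4.46157328e-04]), 'tau': array([-1.75370544e-03, -4.16771686e+01, -2.45820451e+01, -2.37594977e-04,
        1.08690889e-02, -6.67331577e-07]), 'tcp_pos': array([0.16852548, 0.54918453, 0.23041706]), 'tool_rot': array([-2.50961775e-04,  1.48374586e-01,  9.88930786e-01, -9.05869026e-04]), 'force': array([-0.20013932,  0.26139819, -0.33961014]), 'wrist_torque': array([-0.07000219,  0.06673855, -0.02221293]), 'width': 1.0008754684471193} 0.0187
side [[621.8479391699321, 0.0, 315.91836755182607], [0.0, 621.8479391699321, 239.6690231394864], [0.0, 0.0, 1.0]] [[0.9468027764352884, -0.32139613872141093, 0.016401967851353904], [-0.1241769179856456, -0.4118832845879501, -0.9027359818444305], [0.2968915552420033, 0.8526761881816622, -0.4298822193740689]] [-0.5894271800564564, 0.007284834301791915, 1.0249922307940258] 1
top [[604.1414096220567, 0.0, 332.54132520397167], [0.0, 604.1414096220567, 233.68172969280275], [0.0, 0.0, 1.0]] [[-0.01163513534255026, -0.999629687298674, -0.024599022271549018], [-0.9981980500546083, 0.013059697294044888, -0.058567031457689], [0.05886659912665717, 0.0238732607270885, -0.9979803559837829]] [-0.2586175514340247, 0.5588261008167427, 1.0683375354189943] 2
wrist [[418.4364476784941, 0.0, 322.22666905637107], [0.0, 418.4364476784941, 241.80429426930192], [0.0, 0.0, 1.0]] [[0.29420743038165137, 0.9557372337226584, -0.0028858247327420215], [0.9206298798422066, -0.28258673236683096, 0.26941670889527886], [0.2566760842968273, -0.0819211741029113, -0.9630193710324056]] [-0.5724960177794791, -0.034760340561209385, 0.37978438733512343] 3
```

View pics/top0.png

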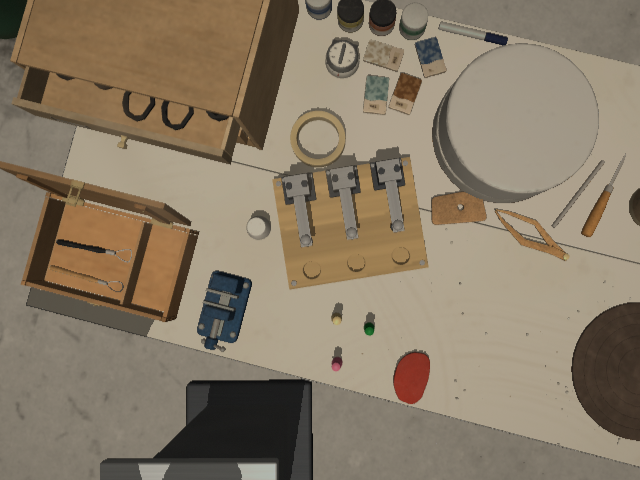

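View pics/side0.png

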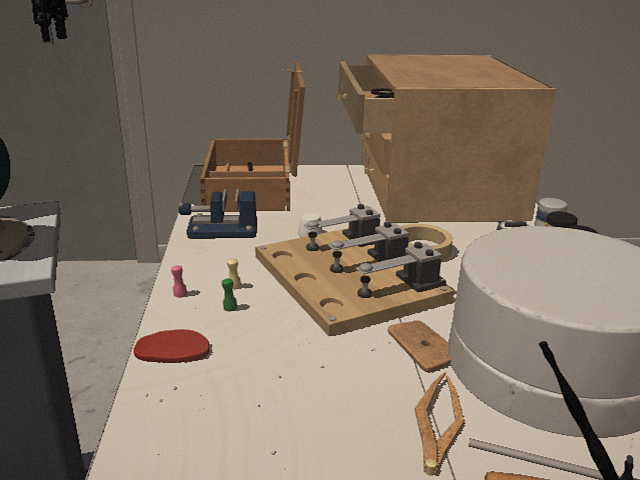

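```bash
cat > h.py <<'E'
from workcell import ctrl
import numpy as np, cv2
from scipy.spatial.transform import Rotation as R
def w(p,x): return p["R"].T@(np.array(x)-p["t"])
def proj(p,X):
    c=p["R"]@np.array(X)+p["t"]; u=p["K"]@c; return u[:2]/u[2]
def ray(p,uv,z):
    d=p["R"].T@np.linalg.inv(p["K"])@np.array([uv[0],uv[1],1.]); o=-p["R"].T@p["t"]
    return o+d*(z-o[2])/d[2]
E
python3 - <<'E'
from h import *
for n in ["top","side"]:
    p=ctrl.get_image(n)
    for l in "test_board tip_left tip_middle tip_right recess_left recess_middle recess_right clay_stamp plaster_plug tape_roll wood_rib".split():
        for d in ctrl.landmark_of(l,p)[:6]:
            X=w(p,d["xyz"]); print(n,l,round(d["score"],2),X.round(4),proj(p,X).round())
E
```

```text
top test_board 0.57 [ 0.5755 -0.295  -0.0019] [349. 223.]
top tip_left 0.57 [ 0.5457 -0.219   0.0676] [305. 238.]
top tip_middle 0.8 [ 0.5529 -0.2988  0.0654] [351. 233.]
top tip_middle 0.41 [ 0.5679 -0.3791  0.0671] [399. 224.]
top tip_right 0.82 [ 0.5681 -0.3797  0.0635] [399. 224.]
top tip_right 0.74 [ 4.093e-01 -2.734e-01  2.000e-04] [338. 315.]
top recess_left 0.57 [ 0.4844 -0.2274  0.0087] [312. 274.]
top recess_middle 0.97 [ 0.5018 -0.3042  0.0102] [355. 264.]
top recess_right 0.81 [ 0.5151 -0.3826  0.0084] [398. 256.]
top clay_stamp 0.51 [ 0.4086 -0.27   -0.0017] [336. 316.]
top clay_stamp 0.49 [ 0.326  -0.268  -0.0017] [336. 362.]
top clay_stamp 0.48 [ 0.3893 -0.326   0.0014] [368. 326.]
top plaster_plug 0.71 [ 0.5667 -0.1332  0.0038] [260. 229.]
top tape_roll 0.62 [ 0.5544 -0.2979  0.0629] [351. 232.]
top wood_rib 0.7 [ 0.598  -0.4916  0.0022] [458. 209.]
side test_board 0.86 [ 0.5752 -0.295  -0.0018] [349. 278.]
side test_board 0.19 [ 0.5655 -0.1286  0.0026] [309. 233.]
side tip_left 0.7 [ 0.5422 -0.2174  0.065 ] [313. 221.]
side tip_left 0.3 [ 0.4911 -0.2304  0.0138] [284. 258.]
side tip_middle 0.61 [ 0.5509 -0.3012  0.0638] [337. 243.]
side recess_left 0.91 [ 0.4924 -0.2274  0.0141] [284. 257.]
side recess_middle 0.56 [ 0.5029 -0.3013  0.0113] [305. 280.]
side recess_right 0.68 [ 0.5106 -0.3836  0.0084] [329. 309.]
side clay_stamp 0.83 [ 3.281e-01 -2.678e-01 -3.000e-04] [182. 293.]
side clay_stamp 0.7 [ 0.3865 -0.3249 -0.0004] [230. 307.]
side clay_stamp 0.52 [ 0.5112 -0.3842  0.007 ] [329. 310.]
side clay_stamp 0.51 [ 0.4051 -0.273   0.0008] [235. 287.]
side plaster_plug 0.68 [ 0.5664 -0.1245 -0.0017] [308. 234.]
side tape_roll 0.93 [ 0.718  -0.238   0.0084] [417. 245.]
side wood_rib 0.97 [ 0.5966 -0.4897 -0.0031] [421. 349.]
```

```bash
cat >> h.py <<'E'
def fit(model,meas):
    # 2D rigid
    m=np.array(model);q=np.array(meas); mc=m.mean(0);qc=q.mean(0)
    a=m-mc;b=q-qc; th=np.arctan2((a[:,0]*b[:,1]-a[:,1]*b[:,0]).sum(),(a*b).sum())
    c,s=np.cos(th),np.sin(th); Rm=np.array([[c,-s],[s,c]]); return th,qc-Rm@mc,Rm
E
python3 - <<'E'
from h import *
lab={"tip_left":(0,80,65),"tip_middle":(0,0,65),"tip_right":(0,-80,65),"recess_left":(-52,80,10),"recess_middle":(-52,0,10),"recess_right":(-52,-80,10)}
top=ctrl.get_image("top");side=ctrl.get_image("side")
M=[];Q=[]
for p in (top,side):
    for l,m in lab.items():
        for d in ctrl.landmark_of(l,p)[:1]:
            X=w(p,d["xyz"])
            if abs(X[2]-m[2]/1000)<.01: M.append(np.array(m[:2])/1000);Q.append(X[:2]);print(l,X.round(4))
th,t,Rm=fit(M,Q)
print(th,t,((np.array(M)@Rm.T+t-Q)*1e3).round(1))
for n,p in (("top",top),("side",side)):
    im=cv2.resize(p["color"][:,:,::-1],None,fx=4,fy=4,interpolation=cv2.INTER_CUBIC)
    for l,m in lab.items():
        xy=Rm@np.array(m[:2])/1000+t
        u=(proj(p,[*xy,m[2]/1000])+.5)*4-.5
        cv2.circle(im,tuple(u.round().astype(int)),2,(0,0,255),-1)
        if m[2]==10:
            for a in np.linspace(0,6.28,40):
                u=(proj(p,[xy[0]+.0155*np.cos(a),xy[1]+.0155*np.sin(a),.018])+.5)*4-.5
                cv2.circle(im,tuple(u.round().astype(int)),1,(255,0,0),-1)
    im=im[880:1480,1080:1760] if n=="top" else im[820:1320,620:1420]
    cv2.imwrite(f"pics/crop_{n}.png",im); print(im.shape)
E
```

```text
tip_left [ 0.5436 -0.22    0.0675]
tip_middle [ 0.5529 -0.2978  0.064 ]
tip_right [ 0.5678 -0.3787  0.0639]
recess_left [ 0.491  -0.2274  0.012 ]
recess_middle [ 0.5046 -0.3058  0.0103]
recess_right [ 0.5131 -0.3845  0.0108]
tip_left [ 0.5438 -0.2169  0.063 ]
tip_middle [ 0.5537 -0.3006  0.0669]
tip_right [ 0.5641 -0.3755  0.0627]
recess_left [ 0.4891 -0.2284  0.0101]
recess_middle [ 0.5019 -0.3028  0.0094]
recess_right [ 0.5119 -0.3853  0.0075]
0.14064639831844544 [ 0.55386293 -0.2983295 ] [[-0.9  0.9]
 [ 1.  -0.5]
 [-2.7  1.2]
 [ 0.1  1. ]
 [-2.3  0.1]
 [ 0.5 -0.3]
 [-1.2 -2.2]
 [ 0.2  2.2]
 [ 1.  -2. ]
 [ 2.1  2. ]
 [ 0.5 -2.9]
 [ 1.7  0.5]]
(600, 680, 3)
(500, 800, 3)
```

View pics/crop_top.png

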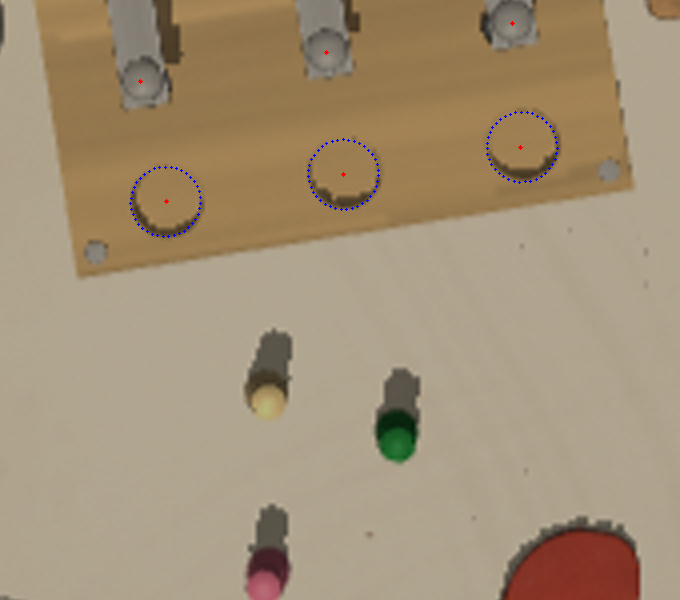

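View pics/crop_side.png

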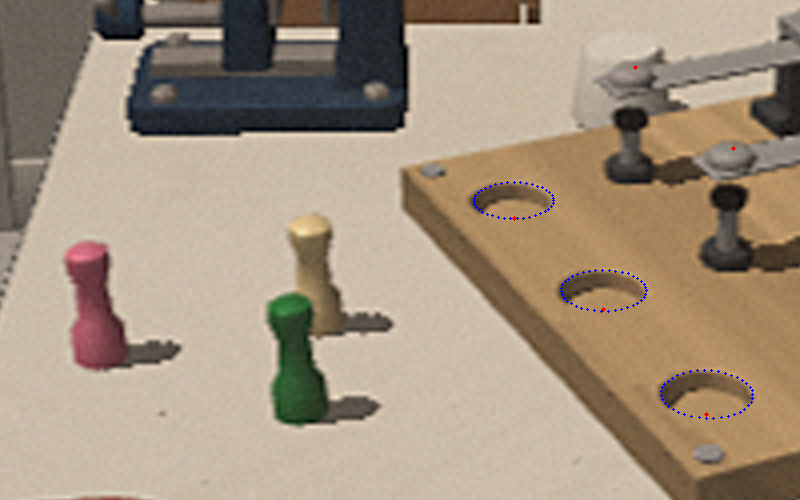

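Candidates with the stamp's shape, in top-picture pixels: natural or yellowish wood (337,319), pink (337,364) and green (369,328). In the close crops only the first has bare wood colour, so that is the stamp. The projected board model sits on all recess rims and buttons within about 1–2 mm.

```bash
cat >> h.py <<'E'
TH=0.14065;T=np.array([0.55386,-0.29833]);RB=np.array([[np.cos(TH),-np.sin(TH)],[np.sin(TH),np.cos(TH)]])
def B(x,y): return RB@np.array([x,y])+T
def go(xyz,yaw,o=None):
    """tool y axis at world angle yaw deg, pointing down"""
    o=o or ctrl.get_obs(); q=o["tool_rot"]; R0=R.from_quat([q[1],q[2],q[3],q[0]])
    a=np.radians(yaw); y=np.array([np.cos(a),np.sin(a),0]);z=np.array([0,0,-1.]);x=np.cross(y,z)
    R1=R.from_matrix(np.c_[x,y,z])
    return R0.inv().apply(np.array(xyz)-o["tcp_pos"]).round(4).tolist(), (R0.inv()*R1).as_rotvec(degrees=True).round(2).tolist()
E
python3 - <<'E'
from h import *
for z in (.33,.13,.09): print(go([*B(0,.08),z],98.06))
print(go([*B(0,.08),.33],98.06),B(0,.08),B(0,0),B(0,-.08))
print(go([.169,.549,.33],73))
E
```

```text
([-0.5831, -0.6253, -0.0987], [0.0, 0.0, -25.12])
([-0.5831, -0.6253, 0.1013], [0.0, 0.0, -25.12])
([-0.5831, -0.6253, 0.1413], [0.0, 0.0, -25.12])
([-0.5831, -0.6253, -0.0987], [0.0, 0.0, -25.12]) [ 0.54264506 -0.21911999] [ 0.55386 -0.29833] [ 0.56507494 -0.37754001]
([-0.0005, -0.0006, -0.0987], [0.0, -0.0, -0.06])
```

Call:
{"name": "servo_tool", "arguments": {
  "series": [
    [[0,0,-0.05,0,0,0,1],[-0.01,-0.01,-0.099,0,0,-2,1],[-0.045,-0.05,-0.1,0,0,-6,1],[-0.08,-0.085,-0.1,0,0,-10,1],[-0.115,-0.123,-0.1,0,0,-14,1],[-0.15,-0.16,-0.1,0,0,-18,1],[-0.185,-0.198,-0.1,0,0,-22,1],[-0.22,-0.235,-0.1,0,0,-25.1,1],[-0.255,-0.273,-0.1,0,0,-25.1,1],[-0.29,-0.31,-0.1,0,0,-25.1,1],[-0.325,-0.348,-0.1,0,0,-25.1,1],[-0.36,-0.385,-0.1,0,0,-25.1,1]]
  ]
}}

```text
time: 3.25
tcp_pos: [0.3944, 0.0861, 0.3317]
tool_rot: [0.001, -0.07, 0.998, 0.0]
force: [0.5, 0.4, -0.4]
width: 0.0
```

```bash
python3 - <<'E'
from h import *
for z in (.33,.13,.09): print(go([*B(0,.08),z],98.06))
E
```

```text
([-0.1041, -0.3229, 0.0018], [0.01, 0.09, -0.03])
([-0.1038, -0.323, 0.2018], [0.01, 0.09, -0.03])
([-0.1038, -0.323, 0.2418], [0.01, 0.09, -0.03])
```

Call:
{"name": "servo_tool", "arguments": {
  "series": [
    [[-0.015,-0.047,0,0,0,0,1],[-0.03,-0.094,0,0,0,0,1],[-0.045,-0.14,0,0,0,0,1],[-0.06,-0.187,0.005,0,0,0,1],[-0.075,-0.233,0.01,0,0,0,1],[-0.09,-0.28,0.02,0,0,0,1],[-0.104,-0.323,0.04,0,0,0,1],[-0.104,-0.323,0.085,0,0,0,1],[-0.104,-0.323,0.13,0,0,0,1],[-0.104,-0.323,0.175,0,0,0,1],[-0.104,-0.323,0.215,0,0,0,1],[-0.104,-0.323,0.24,0,0,0,1]]
  ]
}}

```text
time: 4.45
tcp_pos: [0.5411, -0.2183, 0.0885]
tool_rot: [-0.001, -0.07, 0.998, 0.001]
force: [0.1, 0.7, 0.7]
width: -0.002
```

```bash
python3 - <<'E'
from h import *
for n in ("wrist","side"):
    p=ctrl.get_image(n); cv2.imwrite(f"pics/{n}1.png",p["color"][:,:,::-1])
o=ctrl.get_obs();print(o["tcp_pos"],o["force"],go([*B(0,.08),.065],98.06))
E
```

```text
[ 0.53999395 -0.21764315  0.08783098] [-0.2777918   1.34620463  0.28027745] ([-0.0025, -0.002, 0.0228], [0.32, -0.33, -0.03])
```

View pics/wrist1.png

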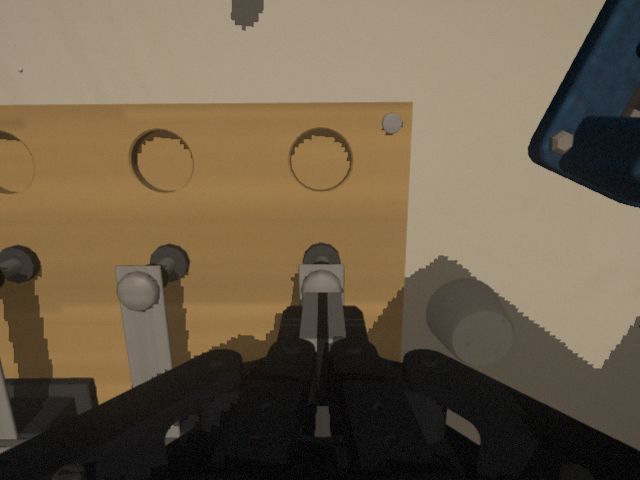

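View pics/side1.png

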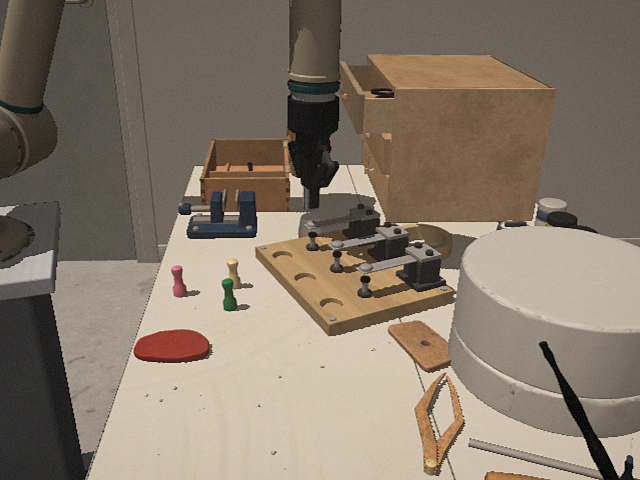

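Call:
{"name": "servo_tool", "arguments": {
  "series": [
    [[-0.0025,-0.002,0.012,0.3,-0.3,0,1],[-0.0025,-0.002,0.02,0.3,-0.3,0,1],[-0.0025,-0.002,0.026,0.3,-0.3,0,1],[-0.0025,-0.002,0.026,0.3,-0.3,0,1]]
  ]
}}

```text
time: 4.95
tcp_pos: [0.5431, -0.2195, 0.0625]
tool_rot: [0.0, -0.07, 0.998, -0.0]
force: [-0.7, 0.5, 2.5]
width: 0.002
```

Call:
{"name": "servo_tool", "arguments": {
  "series": [
    [[0,0,0.002,0,0,0,1],[0,0,0.004,0,0,0,1],[0,0,0.004,0,0,0,1]]
  ]
}}

```text
time: 5.25
tcp_pos: [0.5431, -0.2196, 0.0591]
tool_rot: [0.0, -0.07, 0.998, -0.0]
force: [-1.8, 0.3, 4.6]
width: -0.002
```

```bash
python3 - <<'E'
from h import *
o=ctrl.get_obs();print(o["time"],o["tcp_pos"],o["force"],go([*B(0,.08),.065],98.06))
E
```

```text
5.25 [ 0.5430979  -0.21955417  0.05908293] [-1.78245653  0.30824498  4.60426556] ([0.0004, 0.0005, -0.0059], [-0.05, 0.05, -0.02])
```

Call:
{"name": "servo_tool", "arguments": {
  "series": [
    [[0,0,0.0015,0,0,0,1],[0,0,0.003,0,0,0,1],[0,0,0.003,0,0,0,1]]
  ]
}}

```text
time: 5.55
tcp_pos: [0.5431, -0.2196, 0.0565]
tool_rot: [0.001, -0.07, 0.998, -0.001]
force: [-2.2, 0.9, 6.4]
width: 0.001
```

Call:
{"name": "servo_tool", "arguments": {
  "series": [
    [[0,0,0.001,0,0,0,1],[0,0,0.001,0,0,0,1]]
  ]
}}

```text
time: 5.75
tcp_pos: [0.5431, -0.2196, 0.056]
tool_rot: [0.001, -0.07, 0.998, -0.001]
force: [-2.5, 0.0, 6.4]
width: -0.004
```

Call:
{"name": "servo_tool", "arguments": {
  "series": [
    [[0,0,0.001,0,0,0,1],[0,0,0.001,0,0,0,1]]
  ]
}}

```text
time: 5.95
tcp_pos: [0.5431, -0.2196, 0.0556]
tool_rot: [0.001, -0.07, 0.998, -0.001]
force: [-2.8, 1.3, 6.9]
width: 0.001
```

Call:
{"name": "servo_tool", "arguments": {
  "series": [
    [[0,0,0.0015,0,0,0,1],[0,0,0.002,0,0,0,1],[0,0,0.002,0,0,0,1]]
  ]
}}

```text
time: 6.25
tcp_pos: [0.5432, -0.2196, 0.0543]
tool_rot: [0.001, -0.07, 0.998, -0.001]
force: [-2.7, 1.1, 7.2]
width: -0.004
```

Call:
{"name": "servo_tool", "arguments": {
  "series": [
    [[0,0,0.0015,0,0,0,1],[0,0,0.0015,0,0,0,1],[0,0,0.0015,0,0,0,1]]
  ]
}}

```text
time: 6.55
tcp_pos: [0.5432, -0.2196, 0.0537]
tool_rot: [0.001, -0.07, 0.998, -0.001]
force: [-1.9, 0.6, 8.2]
width: 0.0
```

Call:
{"name": "servo_tool", "arguments": {
  "series": [
    [[0,0,0.002,0,0,0,1],[0,0,0.002,0,0,0,1],[0,0,0.002,0,0,0,1]]
  ]
}}

```text
time: 6.85
tcp_pos: [0.5433, -0.2196, 0.0528]
tool_rot: [0.002, -0.07, 0.998, -0.001]
force: [-2.6, 1.1, 8.8]
width: -0.001
```

Call:
{"name": "servo_tool", "arguments": {
  "series": [
    [[0,0,0.0015,0,0,0,1],[0,0,0.0015,0,0,0,1],[0,0,0.0015,0,0,0,1]]
  ]
}}

```text
time: 7.15
tcp_pos: [0.5433, -0.2196, 0.0527]
tool_rot: [0.002, -0.07, 0.998, -0.001]
force: [-2.7, 1.0, 11.3]
width: -0.001
```

Call:
{"name": "servo_tool", "arguments": {
  "series": [
    [[0,0,0.0022,0,0,0,1],[0,0,0.0022,0,0,0,1],[0,0,0.0022,0,0,0,1]]
  ]
}}

```text
time: 7.45
tcp_pos: [0.5433, -0.2196, 0.0526]
tool_rot: [0.002, -0.07, 0.998, -0.002]
force: [-4.4, 1.3, 15.6]
width: -0.0
```

```bash
python3 - <<'E'
from h import *
o=ctrl.get_obs();print(o["time"],o["tcp_pos"],o["force"],go([*B(0,.08),.09],98.06),go([*B(0,0),.09],98.06),go([*B(0,0),.065],98.06))
E
```

```text
7.45 [ 0.54332301 -0.21958205  0.05263141] [-4.39764608  1.28342156 15.5759954 ] ([0.0005, 0.0004, -0.0374], [-0.2, 0.24, 0.0]) ([0.0005, -0.0796, -0.0371], [-0.2, 0.24, 0.0]) ([0.0006, -0.0795, -0.0121], [-0.2, 0.24, 0.0])
```

Call:
{"name": "servo_tool", "arguments": {
  "series": [
    [[0,0,-0.02,0,0,0,1],[0,0,-0.037,0,0,0,1],[0,-0.04,-0.037,0,0,0,1],[0,-0.0795,-0.037,-0.2,0.2,0,1],[0,-0.0795,-0.03,-0.2,0.2,0,1],[0,-0.0795,-0.018,-0.2,0.2,0,1],[0,-0.0795,-0.01,-0.2,0.2,0,1],[0,-0.0795,-0.01,-0.2,0.2,0,1]]
  ]
}}

```text
time: 8.25
tcp_pos: [0.5535, -0.2971, 0.0614]
tool_rot: [-0.001, -0.071, 0.997, 0.001]
force: [-1.4, -0.7, 2.8]
width: -0.003
```

Call:
{"name": "servo_tool", "arguments": {
  "series": [
    [[0,0,0.002,0,0,0,1],[0,0,0.004,0,0,0,1],[0,0,0.004,0,0,0,1]]
  ]
}}

```text
time: 8.55
tcp_pos: [0.5535, -0.297, 0.058]
tool_rot: [-0.001, -0.071, 0.997, 0.0]
force: [-1.7, -1.4, 4.9]
width: -0.004
```

Call:
{"name": "servo_tool", "arguments": {
  "series": [
    [[0,0,0.0015,0,0,0,1],[0,0,0.0025,0,0,0,1],[0,0,0.0025,0,0,0,1]]
  ]
}}

```text
time: 8.85
tcp_pos: [0.5535, -0.297, 0.0565]
tool_rot: [-0.001, -0.071, 0.997, -0.0]
force: [-2.0, -1.7, 6.9]
width: -0.003
```

Call:
{"name": "servo_tool", "arguments": {
  "series": [
    [[0,0,0.0015,0,0,0,1],[0,0,0.002,0,0,0,1],[0,0,0.002,0,0,0,1]]
  ]
}}

```text
time: 9.15
tcp_pos: [0.5535, -0.297, 0.0556]
tool_rot: [-0.0, -0.072, 0.997, -0.001]
force: [-2.2, -1.8, 7.6]
width: -0.001
```

Call:
{"name": "servo_tool", "arguments": {
  "series": [
    [[0,0,0.0015,0,0,0,1],[0,0,0.002,0,0,0,1],[0,0,0.002,0,0,0,1]]
  ]
}}

```text
time: 9.45
tcp_pos: [0.5535, -0.2971, 0.055]
tool_rot: [-0.0, -0.072, 0.997, -0.001]
force: [-3.1, -1.5, 7.8]
width: -0.001
```

Call:
{"name": "servo_tool", "arguments": {
  "series": [
    [[0,0,0.0015,0,0,0,1],[0,0,0.0015,0,0,0,1],[0,0,0.0015,0,0,0,1]]
  ]
}}

```text
time: 9.75
tcp_pos: [0.5536, -0.297, 0.0548]
tool_rot: [0.0, -0.072, 0.997, -0.002]
force: [-2.5, -1.0, 8.2]
width: -0.001
```

Call:
{"name": "servo_tool", "arguments": {
  "series": [
    [[0,0,0.002,0,0,0,1],[0,0,0.002,0,0,0,1],[0,0,0.002,0,0,0,1]]
  ]
}}

```text
time: 10.05
tcp_pos: [0.5536, -0.2971, 0.0547]
tool_rot: [0.001, -0.073, 0.997, -0.003]
force: [-2.8, -0.9, 10.3]
width: -0.004
```

Call:
{"name": "servo_tool", "arguments": {
  "series": [
    [[0,0,0.002,0,0,0,1],[0,0,0.002,0,0,0,1],[0,0,0.002,0,0,0,1]]
  ]
}}

```text
time: 10.35
tcp_pos: [0.5536, -0.2971, 0.0547]
tool_rot: [0.001, -0.073, 0.997, -0.003]
force: [-3.5, -0.7, 9.7]
width: -0.006
```

```bash
python3 - <<'E'
from h import *
o=ctrl.get_obs();print(o["time"],o["tcp_pos"],o["force"],go([*B(0,-.08),.09],98.06),go([*B(0,-.08),.065],98.06))
E
```

```text
10.35 [ 0.55357304 -0.29709357  0.0546581 ] [-3.45354941 -0.71238972  9.745423  ] ([0.0003, -0.0815, -0.0348], [-0.37, 0.08, 0.31]) ([0.0003, -0.0813, -0.0098], [-0.37, 0.08, 0.31])
```

Call:
{"name": "servo_tool", "arguments": {
  "series": [
    [[0,0,0.003,0,0,0,1],[0,0,0.003,0,0,0,1],[0,0,0.003,0,0,0,1]]
  ]
}}

```text
time: 10.65
tcp_pos: [0.5536, -0.2971, 0.0545]
tool_rot: [0.001, -0.073, 0.997, -0.004]
force: [-3.8, 0.4, 15.7]
width: -0.001
```

Call:
{"name": "servo_tool", "arguments": {
  "series": [
    [[0,0,0.0035,0,0,0,1],[0,0,0.0035,0,0,0,1],[0,0,0.0035,0,0,0,1]]
  ]
}}

```text
time: 10.95
tcp_pos: [0.5536, -0.2971, 0.0545]
tool_rot: [0.002, -0.074, 0.997, -0.005]
force: [-5.5, 1.4, 18.3]
width: 0.001
```

Call:
{"name": "servo_tool", "arguments": {
  "series": [
    [[0,0,-0.02,0,0,0,1],[0,0,-0.036,0,0,0,1],[0,-0.04,-0.036,0,0,0,1],[0,-0.0815,-0.036,-0.4,0.1,0.3,1],[0,-0.0815,-0.028,-0.4,0.1,0.3,1],[0,-0.0815,-0.016,-0.4,0.1,0.3,1],[0,-0.0815,-0.008,-0.4,0.1,0.3,1],[0,-0.0815,-0.008,-0.4,0.1,0.3,1]]
  ]
}}

```text
time: 11.75
tcp_pos: [0.5644, -0.3755, 0.0612]
tool_rot: [-0.001, -0.072, 0.997, 0.0]
force: [-1.1, -0.9, 1.1]
width: -0.002
```

Call:
{"name": "servo_tool", "arguments": {
  "series": [
    [[0,0,0.002,0,0,0,1],[0,0,0.004,0,0,0,1],[0,0,0.004,0,0,0,1]]
  ]
}}

```text
time: 12.05
tcp_pos: [0.5646, -0.3749, 0.0575]
tool_rot: [-0.0, -0.072, 0.997, 0.0]
force: [0.6, 0.5, 3.0]
width: 0.005
```

Call:
{"name": "servo_tool", "arguments": {
  "series": [
    [[0,0,0.0015,0,0,0,1],[0,0,0.0025,0,0,0,1],[0,0,0.0025,0,0,0,1]]
  ]
}}

```text
time: 12.35
tcp_pos: [0.5647, -0.3748, 0.0552]
tool_rot: [-0.0, -0.072, 0.997, 0.0]
force: [-0.4, -0.1, 3.4]
width: 0.0
```

Call:
{"name": "servo_tool", "arguments": {
  "series": [
    [[0,0,0.001,0,0,0,1],[0,0,0.0018,0,0,0,1],[0,0,0.0018,0,0,0,1]]
  ]
}}

```text
time: 12.65
tcp_pos: [0.5648, -0.3748, 0.0534]
tool_rot: [-0.0, -0.072, 0.997, 0.0]
force: [-0.9, 0.2, 4.4]
width: 0.003
```

Call:
{"name": "servo_tool", "arguments": {
  "series": [
    [[0,0,0.0015,0,0,0,1],[0,0,0.0015,0,0,0,1],[0,0,0.0015,0,0,0,1]]
  ]
}}

```text
time: 12.95
tcp_pos: [0.5649, -0.3749, 0.0528]
tool_rot: [0.0, -0.072, 0.997, 0.0]
force: [-1.2, 1.0, 8.3]
width: -0.0
```

Call:
{"name": "servo_tool", "arguments": {
  "series": [
    [[0,0,0.0015,0,0,0,1],[0,0,0.0015,0,0,0,1],[0,0,0.0015,0,0,0,1]]
  ]
}}

```text
time: 13.25
tcp_pos: [0.5649, -0.3749, 0.0527]
tool_rot: [0.0, -0.072, 0.997, -0.0]
force: [-2.0, 2.6, 10.7]
width: 0.002
```

Call:
{"name": "servo_tool", "arguments": {
  "series": [
    [[0,0,0.0022,0,0,0,1],[0,0,0.0022,0,0,0,1],[0,0,0.0022,0,0,0,1]]
  ]
}}

```text
time: 13.55
tcp_pos: [0.5649, -0.375, 0.0527]
tool_rot: [0.001, -0.072, 0.997, -0.001]
force: [-2.5, 2.9, 13.3]
width: -0.005
```

```bash
python3 - <<'E'
from h import *
o=ctrl.get_obs();print(o["time"],o["tcp_pos"],o["force"])
p=ctrl.get_image("top")
cv2.imwrite("pics/st.png",cv2.resize(p["color"][290:350,300:400,::-1],None,fx=6,fy=6,interpolation=cv2.INTER_CUBIC))
X=[]
for d in ctrl.landmark_of("clay_stamp",p): print(w(p,d["xyz"]).round(4),d["score"])
q=ctrl.get_image("side")
for d in ctrl.landmark_of("clay_stamp",q): print(w(q,d["xyz"]).round(4),d["score"])
g=np.array([.4075,-.271])
for im in (p,q): print(proj(im,[*g,0]),proj(im,[*g,.045]))
cv2.imwrite("pics/st2.png",cv2.resize(q["color"][240:320,200:280,::-1],None,fx=7,fy=7,interpolation=cv2.INTER_CUBIC))
print(go([*g,.12],135,o),go([*B(-.03,-.08),.12],98,o))
E
```

```text
13.55 [ 0.56491277 -0.3749643   0.05266511] [-2.47089851  2.89221857 13.2906033 ]
[ 0.3944 -0.3254  0.0023] 0.44
[ 3.848e-01 -3.262e-01  3.000e-04] 0.84
[ 0.3273 -0.2687 -0.002 ] 0.76
[336.7368125  316.31498488] [336.27536502 318.35040266]
[236.73001357 286.09391638] [235.53199068 258.88920958]
([0.1408, 0.1253, -0.0676], [-0.08, 0.04, -36.77]) ([0.0301, -0.0026, -0.0674], [-0.06, 0.07, 0.22])
```

View pics/st.png

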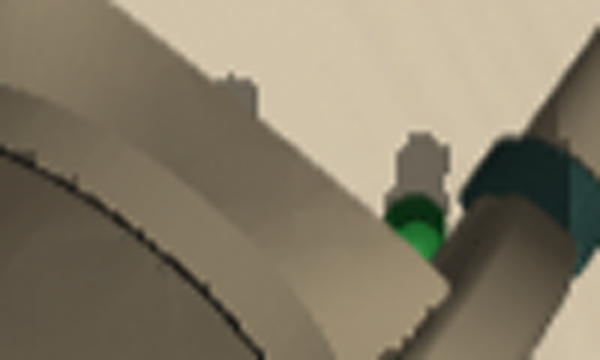

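View pics/st2.png

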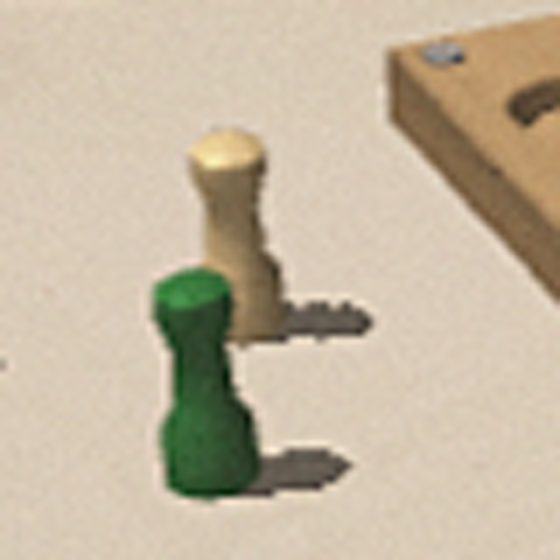

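The leaves are told apart: at about 10 mm travel the left and middle needed roughly 7–8 N, the right 3.4 N, so the right leaf is the soft one. Next I go to the bare-wood stamp, seen in the side crop at (233,260), behind the green one.

Call:
{"name": "servo_tool", "arguments": {
  "series": [
    [[0,0,-0.03,0,0,0,1],[0,0,-0.07,0,0,0,1],[0.03,0.025,-0.09,0,0,-8,0.8],[0.06,0.05,-0.1,0,0,-16,0.4],[0.09,0.08,-0.1,0,0,-24,0.4],[0.12,0.105,-0.1,0,0,-32,0.4],[0.143,0.125,-0.1,0,0,-36.8,0.4],[0.143,0.125,-0.1,0,0,-36.8,0.4]]
  ]
}}

```text
time: 14.55
tcp_pos: [0.4316, -0.2086, 0.1388]
tool_rot: [-0.042, -0.338, 0.939, -0.042]
force: [0.4, 0.1, 0.0]
width: 0.598
```

```bash
python3 - <<'E'
from h import *
o=ctrl.get_obs();print(o["time"],o["tcp_pos"],o["force"],o["width"])
p=ctrl.get_image("wrist");cv2.imwrite("pics/w2.png",p["color"][:,:,::-1])
q=ctrl.get_image("side");cv2.imwrite("pics/s2.png",q["color"][:,:,::-1])
for im in (p,q):
  for d in ctrl.landmark_of("clay_stamp",im): X=w(im,d["xyz"]);print(X.round(4),d["score"],proj(im,X).round())
print(p["R"].tolist(),p["t"].tolist(),proj(p,[.4045,-.27,0]),proj(p,[.4045,-.27,.045]))
import pickle;pickle.dump((p,q),open("w2.pkl","wb"))
E
```

```text
14.55 [ 0.43164813 -0.20863725  0.13875694] [0.40005189 0.07646804 0.00439144] 0.5978804949649505
[ 0.3256 -0.2695  0.0022] 0.81 [366.  67.]
[ 0.3866 -0.3275 -0.    ] 0.7 [240.  85.]
[ 0.4008 -0.27   -0.0035] 0.61 [294. 159.]
[ 0.3864 -0.3254  0.0011] 0.62 [230. 306.]
[ 0.3252 -0.2645  0.0006] 0.54 [179. 292.]
[ 0.4061 -0.2723  0.0009] 0.53 [236. 286.]
[[-0.6382100820667854, 0.7682361256265459, -0.050011462992231456], [0.7535522656960996, 0.6366705825214762, 0.16373622756140715], [0.15762891236249693, 0.06681185998069882, -0.9852356577760154]] [0.44350057749764193, -0.18673354030143716, 0.23880337472558247] [289.75598693 162.64999641] [279.84170866 160.87531652]
```

View pics/w2.png

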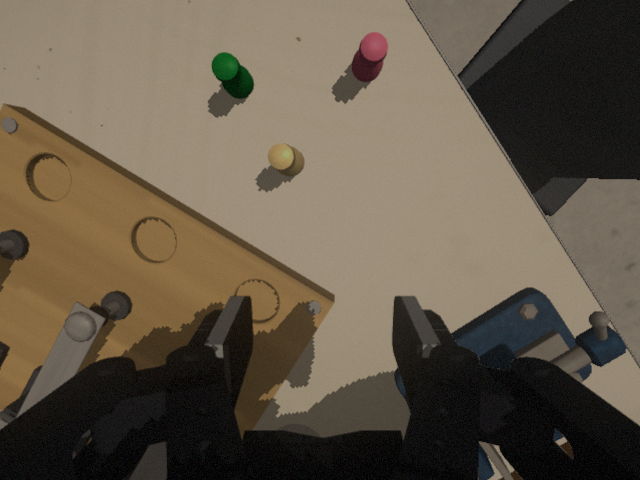

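View pics/s2.png

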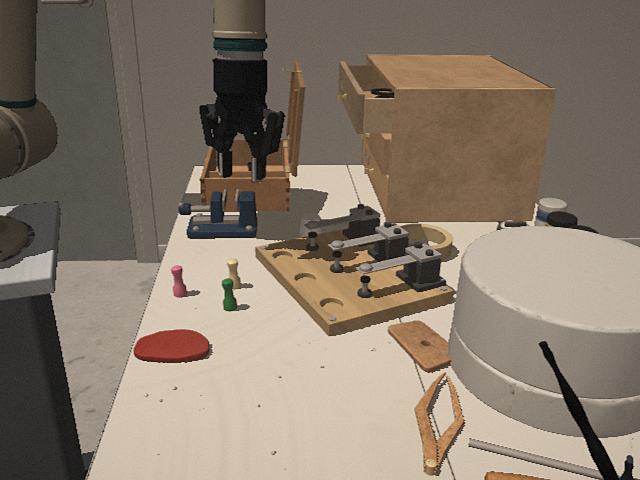

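```bash
python3 - <<'E'
from h import *
o=ctrl.get_obs();print(o["time"],o["tcp_pos"],o["tool_rot"],o["q"],o["width"])
print(go([.405,-.270,.12],135))
E
```

```text
14.75 [ 0.43708783 -0.21351948  0.14007167] [-0.03970936 -0.33660196  0.93975539 -0.04452067] [-0.50854538  0.21757735  1.83799195 -0.13477107  1.07499155 -2.70369241] 0.6020530103411993
([0.0581, -0.0219, 0.0276], [-2.97, -6.16, -5.58])
```

Joint 6 ran into its limit, which tilted the tool. I back off and use the half-turn-equivalent yaw instead.

```bash
python3 - <<'E'
from h import *
for y in (98,58): print(go([.42,-.25,.18],y))
E
```

```text
([0.0403, -0.0195, -0.0349], [-4.83, -4.96, 31.38])
([0.0403, -0.0195, -0.0349], [-6.58, -3.17, 71.32])
```

Call:
{"name": "servo_tool", "arguments": {
  "series": [
    [[0.0,0.0,-0.01,-1.2,-1.2,8,0.4],[0.01,-0.005,-0.02,-2.4,-2.4,16,0.4],[0.02,-0.01,-0.035,-3.6,-3.6,24,0.4],[0.04,-0.0195,-0.035,-4.83,-4.96,31.4,0.4],[0.04,-0.0195,-0.035,-4.83,-4.96,31.4,0.4],[0.04,-0.0195,-0.035,-4.83,-4.96,31.4,0.4]]
  ]
}}

```text
time: 15.35
tcp_pos: [0.4206, -0.2516, 0.18]
tool_rot: [0.0, -0.069, 0.998, -0.0]
force: [-0.7, -0.3, -0.3]
width: 0.599
```

```bash
python3 - <<'E'
from h import *
o=ctrl.get_obs();print(o["time"],o["tcp_pos"],o["tool_rot"],o["q"],o["width"])
print(go([.405,-.270,.18],8))
E
```

```text
15.35 [ 0.42057818 -0.25161696  0.17999346] [ 1.84849159e-04 -6.85563302e-02  9.97647219e-01 -1.46182902e-04] [-6.81252500e-01  1.84870237e-01  1.76319022e+00  4.08986075e-05
  1.19306240e+00 -2.38928420e+00] 0.5990463232055482
([0.0179, -0.0161, -0.0], [0.0, 0.03, 89.86])
```

Call:
{"name": "servo_tool", "arguments": {
  "series": [
    [[0,0,0,0,0,8.5,0.4],[0,0,0,0,0,17,0.4],[0,0,0,0,0,25.5,0.4],[0,0,0,0,0,34,0.4],[0,0,0,0,0,42.5,0.4],[0,0,0,0,0,51,0.4],[0,0,0,0,0,59.5,0.4],[0,0,0,0,0,68,0.4],[0,0,0,0,0,76.5,0.4],[0,0,0,0,0,85,0.4],[0,0,0,0,0,93.5,0.4],[0,0,0,0,0,102,0.4]]
  ]
}}

```text
time: 16.55
tcp_pos: [0.4211, -0.2511, 0.1795]
tool_rot: [-0.0, 0.734, 0.68, 0.0]
force: [0.7, 0.2, 0.2]
width: 0.602
```

Call:
{"name": "servo_tool", "arguments": {
  "series": [
    [[0,0,0,0,0,8.5,0.4],[0,0,0,0,0,17,0.4],[0,0,0,0,0,25.5,0.4],[0,0,0,0,0,34,0.4],[0,0,0,0,0,41,0.4],[0,0,0,0,0,41,0.4]]
  ]
}}

```text
time: 17.15
tcp_pos: [0.4216, -0.2507, 0.179]
tool_rot: [-0.001, 0.925, 0.38, -0.0]
force: [0.5, -0.3, 0.4]
width: 0.599
```

```bash
cat > look.py <<'E'
from h import *
import sys,pickle
tag=sys.argv[1]
o=ctrl.get_obs();print(o["time"],o["tcp_pos"],o["tool_rot"],o["q"].round(2),o["width"])
P={}
for n in ("wrist","side","top"):
    p=P[n]=ctrl.get_image(n);cv2.imwrite(f"pics/{tag}_{n}.png",p["color"][:,:,::-1])
    for d in ctrl.landmark_of("clay_stamp",p): X=w(p,d["xyz"]);print(n,X.round(4),round(d["score"],2),proj(p,X).round())
pickle.dump(P,open(tag+".pkl","wb"))
E
python3 look.py a
```

```text
17.15 [ 0.4215863  -0.25068312  0.17897222] [-6.80354131e-04  9.24805345e-01  3.80439977e-01 -1.85136039e-04] [-0.68  0.19  1.76  0.    1.19  0.11] 0.5987263740427191
wrist [ 0.399 -0.268  0.001] 0.88 [317. 248.]
wrist [ 3.262e-01 -2.715e-01 -3.000e-04] 0.71 [260. 310.]
wrist [ 0.5516 -0.299   0.0619] 0.68 [530. 139.]
wrist [ 0.3836 -0.3288 -0.0022] 0.61 [356. 308.]
side [ 0.3849 -0.3256  0.0035] 0.86 [229. 305.]
side [ 0.4043 -0.2708  0.0008] 0.79 [235. 286.]
side [ 0.3273 -0.267   0.0029] 0.77 [181. 291.]
top [ 0.3879 -0.3292  0.0045] 0.51 [369. 327.]
```

View pics/a_wrist.png

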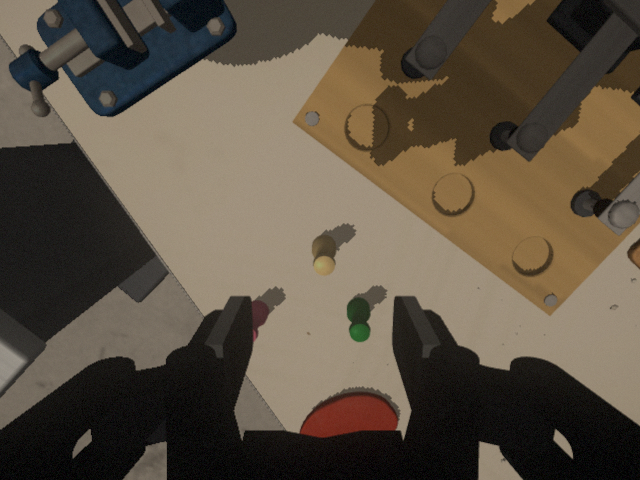

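```bash
python3 - <<'E'
from h import *
import pickle
P=pickle.load(open("a.pkl","rb"));p=P["wrist"]
print("head",ray(p,(324,265),.040),"mid-lower",ray(p,(323,243),.008))
for y in (.08,0,-.08): print("recess rim",proj(p,[*B(-.052,y),.018]).round(1))
print("top", ray(pickle.load(open("a.pkl","rb"))["top"],(336.6,320.1),.040), "side head",ray(P["side"],(233,262),.038))
im=p["color"][200:360,220:420,::-1]
cv2.imwrite("pics/a_c.png",cv2.resize(im,None,fx=4,fy=4,interpolation=cv2.INTER_CUBIC))
im=P["side"]["color"][240:300,200:280,::-1]
cv2.imwrite("pics/a_s.png",cv2.resize(im,None,fx=8,fy=8,interpolation=cv2.INTER_CUBIC))
E
```

```text
head [ 0.40203806 -0.2723744   0.04      ] mid-lower [ 0.406623   -0.26685348  0.008     ]
recess rim [366.9 125.2]
recess rim [453. 193.]
recess rim [532.1 255.4]
top [ 0.40408295 -0.27142886  0.04      ] side head [ 0.40452732 -0.26618216  0.038     ]
```

View pics/a_c.png

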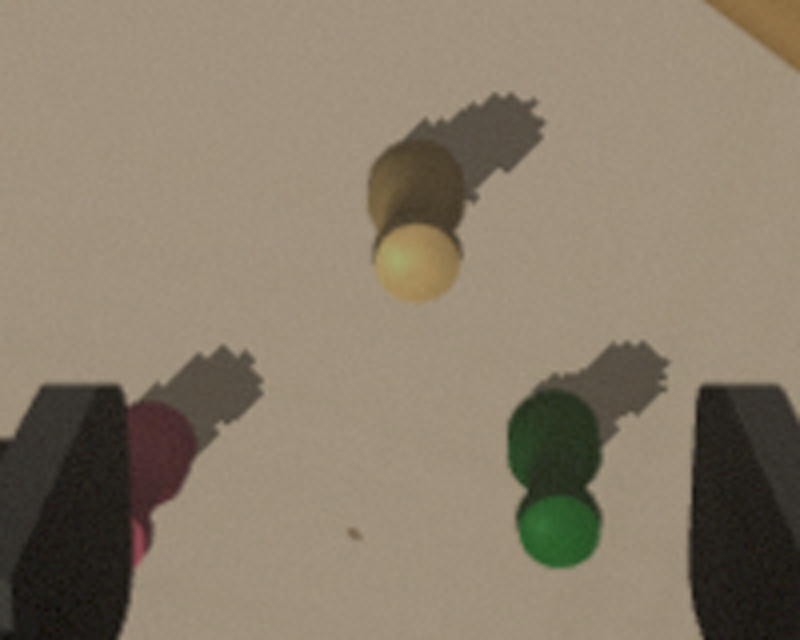

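View pics/a_s.png

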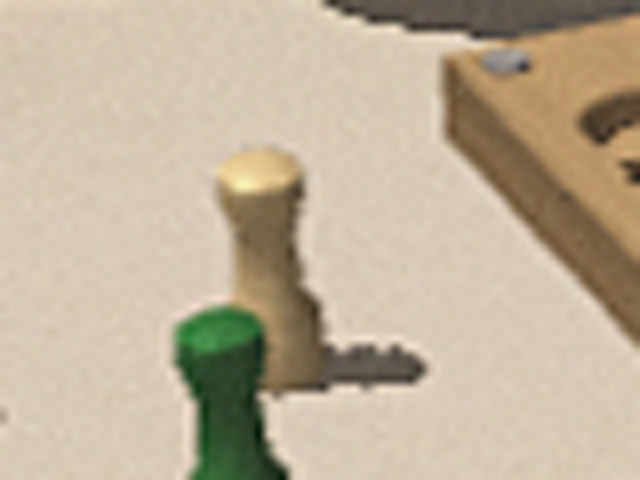

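```bash
python3 - <<'E'
from h import *
for z in (.06,.015):print(go([.4035,-.271,z],-45))
E
```

```text
([-0.0267, 0.0018, 0.1193], [-0.04, -0.01, -0.31])
([-0.0267, 0.0018, 0.1643], [-0.04, -0.01, -0.31])
```

Call:
{"name": "servo_tool", "arguments": {
  "series": [
    [[-0.013,0.001,0.03,0,0,0,0.4],[-0.0267,0.0018,0.06,0,0,0,0.4],[-0.0267,0.0018,0.09,0,0,0,0.4],[-0.0267,0.0018,0.108,0,0,0,0.4],[-0.0267,0.0018,0.108,0,0,0,0.4]]
  ]
}}

```text
time: 17.95
tcp_pos: [0.4017, -0.2697, 0.0691]
tool_rot: [-0.003, 0.925, 0.38, -0.001]
force: [-0.4, -0.1, -0.5]
width: 0.601
```

```bash
python3 look.py b; python3 - <<'E'
from h import *
print(go([.4035,-.271,.015],-45))
E
```

```text
17.95 [ 0.4017097  -0.26969878  0.06910168] [-0.00302586  0.92483384  0.38035696 -0.00134112] [-0.74  0.3   1.93  0.    0.92  0.05] 0.6014063993679077
wrist [ 0.3868 -0.3312  0.001 ] 0.86 [381. 347.]
wrist [ 0.5021 -0.3047  0.0041] 0.65 [517. 168.]
side [ 0.3252 -0.2683 -0.001 ] 0.82 [180. 294.]
side [ 3.873e-01 -3.262e-01 -1.000e-04] 0.63 [231. 307.]
top [ 0.3913 -0.3289  0.0005] 0.54 [369. 325.]
([-0.0001, -0.0012, 0.0576], [0.12, -0.02, -0.28])
```

View pics/b_wrist.png

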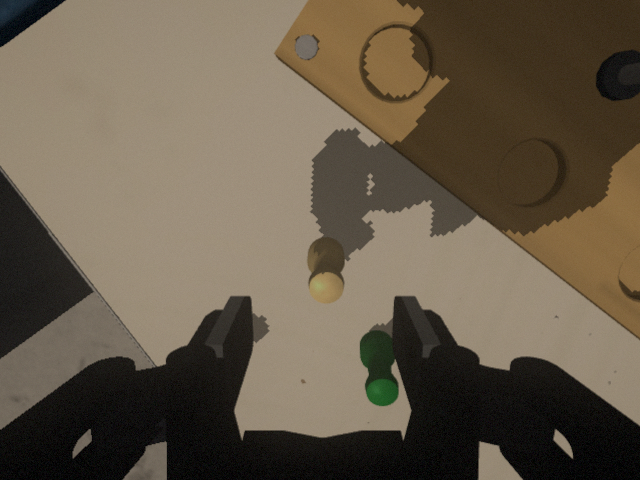

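View pics/b_side.png

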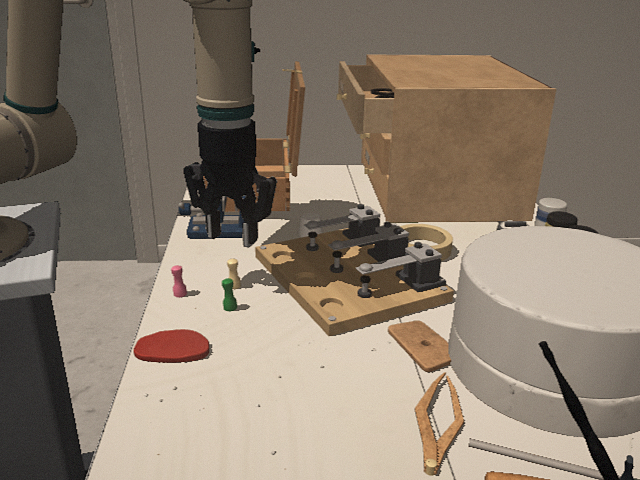

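```bash
python3 - <<'E'
from h import *
import pickle
p=pickle.load(open("b.pkl","rb"))["wrist"]
print(ray(p,(326,287.5),.039),ray(p,(326,255),.010), proj(p,[*B(-.052,.08),.018]),proj(p,[*B(-.052,0),.018]))
E
```

```text
[ 0.4015032  -0.27283478  0.039     ] [ 0.40574371 -0.26870771  0.01      ] [396.46948577  59.3844232 ] [531.66668668 171.69628642]
```

Call:
{"name": "servo_tool", "arguments": {
  "series": [
    [[0,-0.0005,0.015,0,0,0,0.4],[0,-0.001,0.03,0,0,0,0.4],[0,-0.001,0.045,0,0,0,0.4],[0,-0.001,0.0555,0,0,0,0.4],[0,-0.001,0.0555,0,0,0,0.4]]
  ]
}}

```text
time: 18.75
tcp_pos: [0.4033, -0.2706, 0.0165]
tool_rot: [0.0, 0.925, 0.38, 0.0]
force: [0.8, -0.1, -0.5]
width: 0.595
```

Call:
{"name": "servo_tool", "arguments": {
  "series": [
    [[0,0,0,0,0,0,0.6],[0,0,0,0,0,0,0.7],[0,0,0,0,0,0,0.8],[0,0,0,0,0,0,0.9],[0,0,0,0,0,0,1],[0,0,0,0,0,0,1],[0,0,0,0,0,0,1]]
  ],
  "grip_force": 40
}}

```text
time: 19.45
tcp_pos: [0.4037, -0.2709, 0.0172]
tool_rot: [0.001, 0.925, 0.38, 0.0]
force: [-0.0, -0.3, 5.4]
width: 0.176
```

```bash
python3 look.py c
```

```text
19.45 [ 0.40366527 -0.27094745  0.01723526] [7.65578656e-04 9.24792045e-01 3.80471909e-01 4.61945297e-04] [-0.73  0.37  1.99  0.    0.78  0.06] 0.17602794331170252
wrist [ 0.4025 -0.2694  0.0013] 0.94 [316. 295.]
side [ 0.3264 -0.2696  0.0011] 0.85 [181. 293.]
side [ 0.3863 -0.3261  0.0005] 0.83 [230. 307.]
side [ 0.4066 -0.2691 -0.0011] 0.62 [236. 286.]
top [ 0.3922 -0.3265  0.0013] 0.61 [368. 325.]
```

View pics/c_side.png

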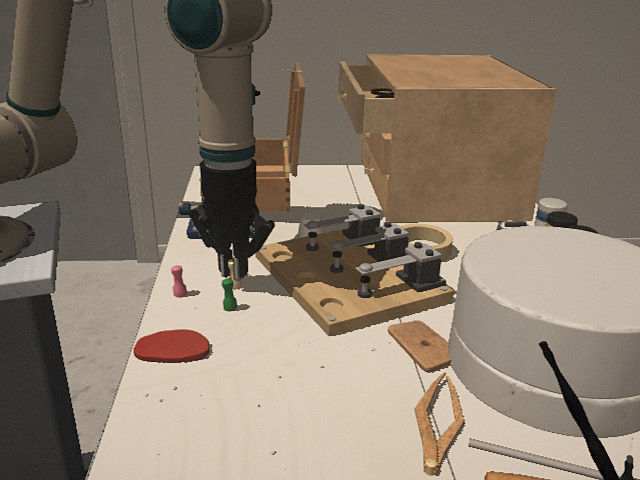

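View pics/c_wrist.png

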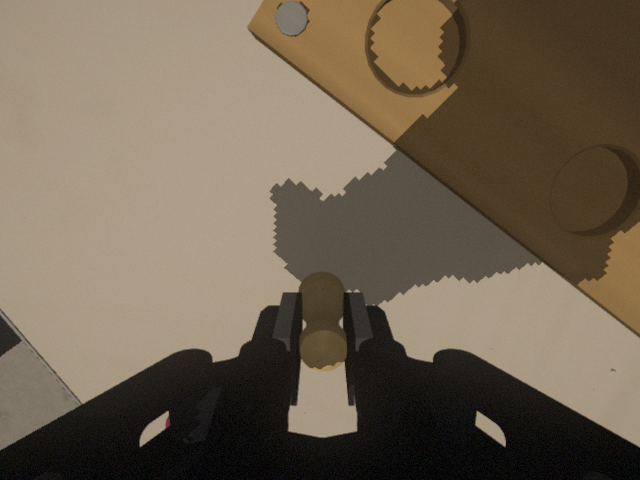

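```bash
python3 - <<'E'
from h import *
print(B(-.052,-.08),go([*B(-.052,-.08),.09],-82),go([*B(-.052,-.08),.09],-82)[0])
E
```

```text
[ 0.51358843 -0.38482972] ([-0.002, 0.1584, -0.0725], [0.09, -0.05, 36.73]) [-0.002, 0.1584, -0.0725]
```

Call:
{"name": "servo_tool", "arguments": {
  "series": [
    [[0,0,-0.02,0,0,0,1],[0,0,-0.045,0,0,0,1],[0,0,-0.073,0,0,0,1],[0,0,-0.073,0,0,0,1]]
  ]
}}

```text
time: 20.15
tcp_pos: [0.4056, -0.2727, 0.0933]
tool_rot: [0.004, 0.925, 0.38, 0.002]
force: [0.9, -0.0, -0.6]
width: 0.179
```

```bash
python3 - <<'E'
from h import *
o=ctrl.get_obs();print(o["tcp_pos"],o["width"],o["force"])
print(go([*B(-.052,-.08),.09],-82),go([*B(-.052,-.08),.09],-82)[0])
p=ctrl.get_image("side");cv2.imwrite("pics/d_s.png",cv2.resize(p["color"][150:330,150:390,::-1],None,fx=3,fy=3))
E
```

```text
[ 0.40563969 -0.2726715   0.09333091] 0.17875524463230708 [ 0.87187334 -0.03349333 -0.56022236]
([-0.0022, 0.1556, 0.0048], [0.5, -0.21, 36.73]) [-0.0022, 0.1556, 0.0048]
```

View pics/d_s.png

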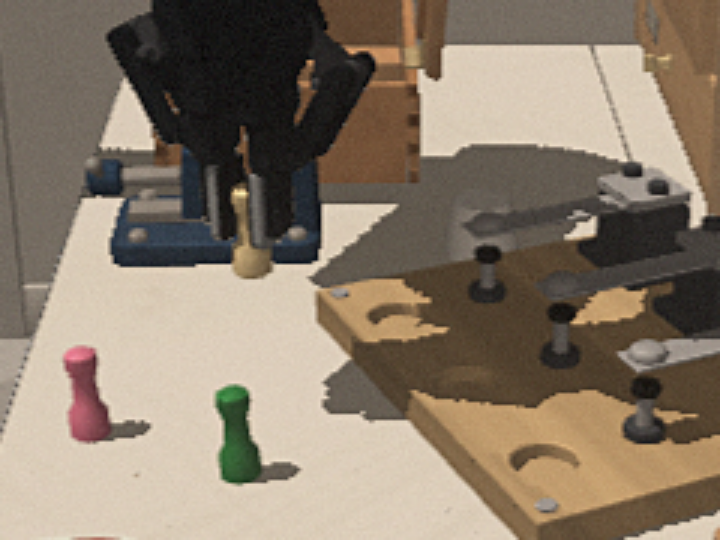

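Call:
{"name": "servo_tool", "arguments": {
  "series": [
    [[0,0.026,0.004,0,0,6,1],[-0.001,0.052,0.004,0,0,12,1],[-0.001,0.078,0.004,0.2,0,18,1],[-0.002,0.104,0.004,0.3,0,24,1],[-0.002,0.13,0.004,0.4,-0.1,30,1],[-0.0022,0.1556,0.0048,0.5,-0.2,36.7,1],[-0.0022,0.1556,0.0048,0.5,-0.2,36.7,1],[-0.0022,0.1556,0.0048,0.5,-0.2,36.7,1]]
  ]
}}

```text
time: 21.0
tcp_pos: [0.5116, -0.3831, 0.0857]
tool_rot: [-0.003, 0.998, 0.07, -0.002]
force: [-0.3, 0.7, -0.3]
width: 0.181
```

```bash
python3 look.py e; python3 - <<'E'
from h import *
import pickle
print(go([*B(-.052,-.08),.028],-82))
P=pickle.load(open("e.pkl","rb"))
p=P["wrist"]
for y in (0,-.08):print(proj(p,[*B(-.052,y),.018]),proj(p,[*B(0,y),.065]))
cv2.imwrite("pics/e_s.png",cv2.resize(P["side"]["color"][180:360,240:440,::-1],None,fx=3,fy=3))
E
```

```text
21.0 [ 0.51157357 -0.38308247  0.08569919] [-0.00276692  0.99750999  0.07042738 -0.00248089] [-0.75  0.48  1.56  0.    1.11  0.68] 0.18061820879446547
wrist [ 0.5114 -0.3835  0.0678] 0.56 [321. 295.]
side [ 0.3261 -0.2663  0.0004] 0.85 [180. 293.]
side [ 0.5112 -0.3862  0.0691] 0.69 [331. 270.]
side [ 0.3856 -0.3276  0.0027] 0.58 [230. 306.]
top [ 0.5557 -0.2972  0.065 ] 0.61 [350. 232.]
top [ 0.3886 -0.3261  0.0011] 0.53 [368. 327.]
([0.0015, 0.002, 0.0598], [-0.17, 0.13, 0.05])
[173.06583647 253.83023917] [117.41029284 162.34641869]
[324.52782786 253.98825079] [324.69384496 162.33638028]
```

View pics/e_s.png

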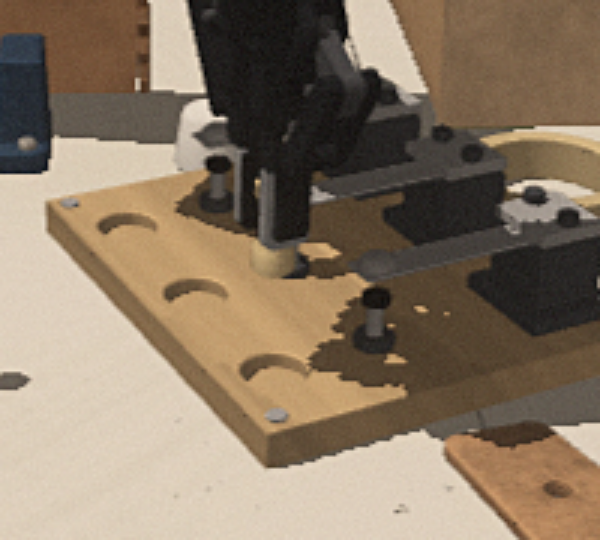

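View pics/e_wrist.png

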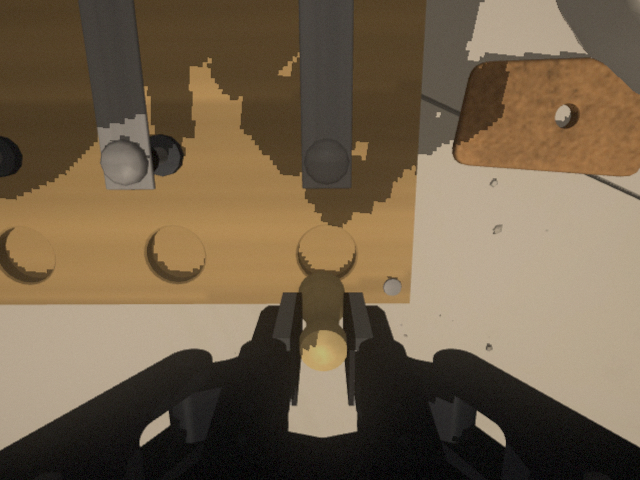

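Call:
{"name": "servo_tool", "arguments": {
  "series": [
    [[0.002,0.003,0.01,0,0,0,1],[0.0025,0.003,0.025,-0.2,0.1,0,1],[0.0025,0.003,0.038,-0.2,0.1,0,1],[0.0025,0.003,0.045,-0.2,0.1,0,1],[0.0025,0.003,0.045,-0.2,0.1,0,1]]
  ]
}}

```text
time: 21.8
tcp_pos: [0.5139, -0.385, 0.0411]
tool_rot: [-0.001, 0.998, 0.07, -0.001]
force: [0.8, 0.3, -1.3]
width: 0.178
```

```bash
python3 - <<'E'
from h import *
print(ctrl.get_obs()["tcp_pos"],ctrl.get_obs()["force"],go([*B(-.052,-.08),.028],-82))
P=ctrl.get_image("side");cv2.imwrite("pics/f_s.png",cv2.resize(P["color"][220:340,260:400,::-1],None,fx=5,fy=5,interpolation=cv2.INTER_CUBIC))
E
```

```text
[ 0.51391117 -0.38495598  0.04114337] [ 0.75684374  0.34840307 -1.34591477] ([-0.0003, -0.0001, 0.0131], [-0.11, 0.15, 0.05])
```

View pics/f_s.png

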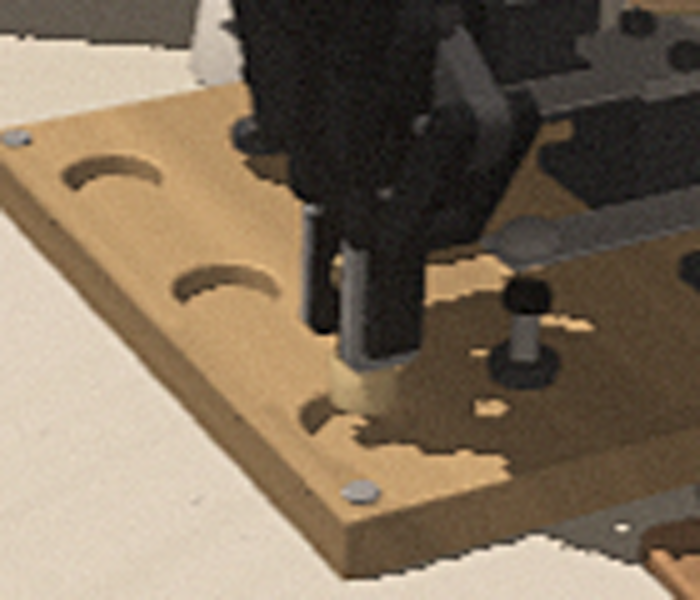

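Stamp is above the right recess, upright. Lowering.

Call:
{"name": "servo_tool", "arguments": {
  "series": [
    [[0,0,0.004,0,0,0,1],[0,0,0.008,0,0,0,1],[0,0,0.0115,0,0,0,1],[0,0,0.0125,0,0,0,1],[0,0,0.0125,0,0,0,1]]
  ]
}}

```text
time: 22.35
tcp_pos: [0.5144, -0.3854, 0.0294]
tool_rot: [-0.0, 0.998, 0.07, -0.001]
force: [0.8, -0.0, -0.5]
width: 0.176
```

Call:
{"name": "servo_tool", "arguments": {
  "series": [
    [[0,0,0.001,0,0,0,1],[0,0,0.001,0,0,0,1]]
  ]
}}

```text
time: 22.55
tcp_pos: [0.5144, -0.3854, 0.0284]
tool_rot: [-0.0, 0.998, 0.07, -0.001]
force: [-0.6, 0.1, -0.4]
width: 0.181
```

Call:
{"name": "servo_tool", "arguments": {
  "series": [
    [[0,0,0.001,0,0,0,1],[0,0,0.001,0,0,0,1]]
  ]
}}

```text
time: 22.75
tcp_pos: [0.5143, -0.3854, 0.0274]
tool_rot: [-0.0, 0.998, 0.07, -0.001]
force: [0.5, -0.5, -1.3]
width: 0.179
```

Call:
{"name": "servo_tool", "arguments": {
  "series": [
    [[0,0,0.001,0,0,0,1],[0,0,0.001,0,0,0,1]]
  ]
}}

```text
time: 22.95
tcp_pos: [0.5144, -0.3854, 0.0273]
tool_rot: [-0.0, 0.998, 0.07, -0.001]
force: [-0.4, 1.2, 4.6]
width: 0.179
```

Call:
{"name": "servo_tool", "arguments": {
  "series": [
    [[0,0,-0.0005,0,0,0,0.8],[0,0,-0.0005,0,0,0,0.75],[0,0,-0.0005,0,0,0,0.65],[0,0,-0.0005,0,0,0,0.55],[0,0,-0.0005,0,0,0,0.45],[0,0,-0.0005,0,0,0,0.4],[0,0,-0.0005,0,0,0,0.4]]
  ]
}}

```text
time: 23.65
tcp_pos: [0.5144, -0.3854, 0.0277]
tool_rot: [-0.0, 0.998, 0.07, -0.001]
force: [1.0, 0.4, -0.2]
width: 0.603
```

```bash
python3 - <<'E'
from h import *
print(ctrl.get_obs()["tcp_pos"],ctrl.get_obs()["force"],ctrl.get_obs()["width"])
P=ctrl.get_image("side");cv2.imwrite("pics/g_s.png",cv2.resize(P["color"][220:340,260:400,::-1],None,fx=5,fy=5,interpolation=cv2.INTER_CUBIC))
P=ctrl.get_image("wrist");cv2.imwrite("pics/g_w.png",P["color"][:,:,::-1])
E
```

```text
[ 0.51439952 -0.38543207  0.02768635] [ 1.02634282  0.44437153 -0.22638127] 0.6025882413322066
```

View pics/g_s.png

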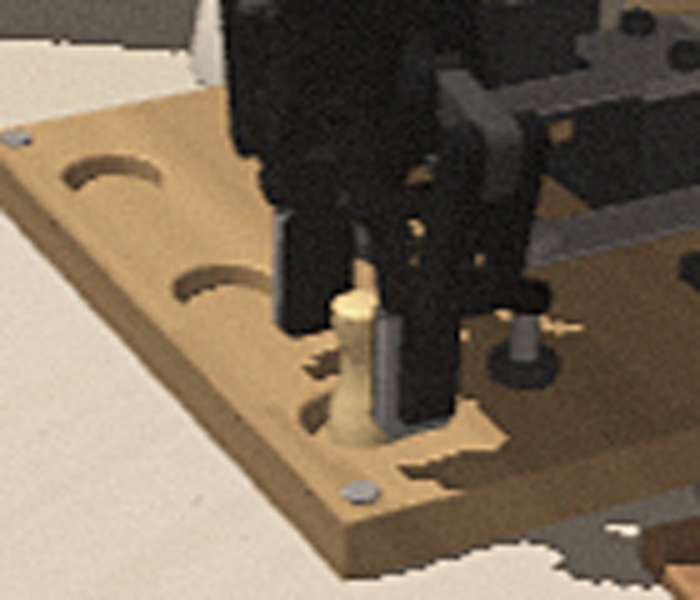

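View pics/g_w.png

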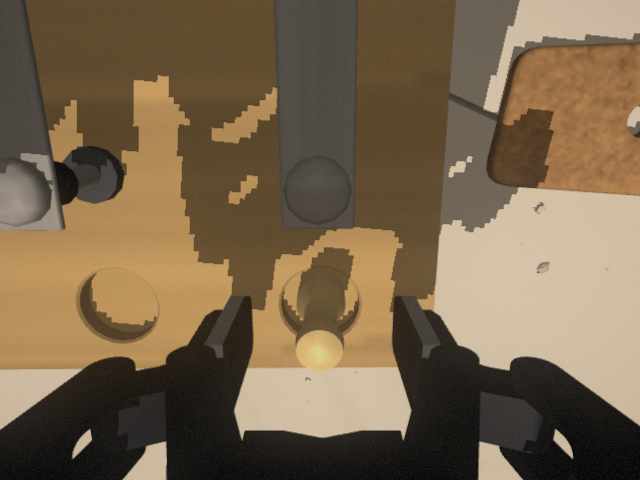

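The stamp stands upright inside the right recess with the fingers clear. Retreating straight up.

Call:
{"name": "servo_tool", "arguments": {
  "series": [
    [[0,0,-0.02,0,0,0,0.4],[0,0,-0.05,0,0,0,0.4],[0,0,-0.09,0,0,0,0.4],[-0.02,0,-0.13,0,0,0,0.4],[-0.06,0,-0.15,0,0,0,0.4],[-0.1,0,-0.16,0,0,0,0.4],[-0.14,0,-0.16,0,0,0,0.4],[-0.14,0,-0.16,0,0,0,0.4],[-0.14,0,-0.16,0,0,0,0.4]]
  ]
}}

```text
time: 24.65
tcp_pos: [0.3757, -0.4053, 0.1884]
tool_rot: [0.0, 0.998, 0.069, -0.0]
force: [0.6, -0.4, -0.7]
width: 0.601
```

```bash
python3 look.py k; python3 - <<'E'
from h import *
import pickle
P=pickle.load(open("k.pkl","rb"))
cv2.imwrite("pics/k_s.png",cv2.resize(P["side"]["color"][180:340,250:450,::-1],None,fx=4,fy=4))
print(B(-.052,-.08))
for n in ("top","side","wrist"): print(n,proj(P[n],[*B(-.052,-.08),.01]),proj(P[n],[*B(-.052,-.08),.055]))
E
```

```text
24.65 [ 0.37566066 -0.40528936  0.18835007] [ 8.22616451e-05  9.97595575e-01  6.93039681e-02 -1.46084098e-04] [-0.95  0.27  1.62 -0.    1.25  0.48] 0.6010374188217789
wrist [ 0.3838 -0.329  -0.0004] 0.75 [227. 188.]
wrist [ 0.5132 -0.3857  0.0098] 0.72 [320.  18.]
wrist [ 0.3273 -0.2722 -0.0018] 0.63 [154. 246.]
side [ 3.271e-01 -2.665e-01 -1.000e-04] 0.84 [181. 293.]
side [ 0.3835 -0.3239  0.002 ] 0.77 [228. 306.]
side [ 0.5177 -0.3865  0.0102] 0.57 [334. 308.]
top [ 0.3281 -0.2711  0.0007] 0.68 [337. 361.]
top [ 0.5203 -0.384   0.0112] 0.5 [399. 253.]
top [ 0.3906 -0.3258  0.0005] 0.45 [367. 325.]
[ 0.51358843 -0.38482972]
top [399.62014948 256.37848137] [401.88569302 255.82465198]
side [331.1412352  308.09610641] [332.05375361 279.10508559]
wrist [318.43851069  16.72101602] [317.84718661  -2.06749491]
```

View pics/k_s.png

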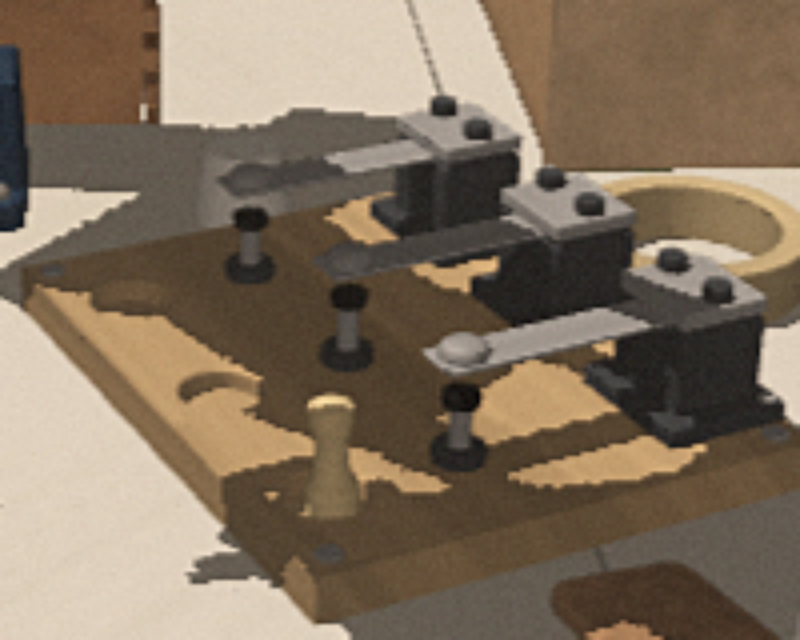

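View pics/k_wrist.png

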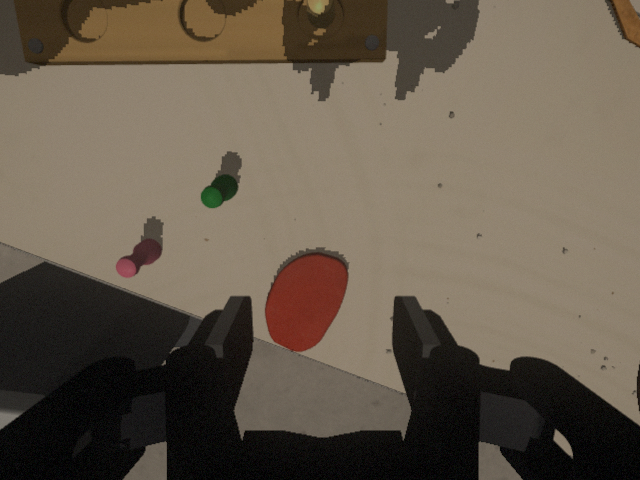

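The side crop shows the stamp upright in the right recess, base near full-picture pixel (333,307) against (331,308) predicted for the recess centre. All three leaves are up.

```bash
python3 -c "
from workcell import ctrl
print(ctrl.finish_job())"
```

```text
the job is handed in; nothing more can be done
None
```

I pressed all three leaves onto their stops in order from left to right, and the right leaf is the soft one. The bare-wood clay stamp now stands in the right recess, and I handed the job in at about 25 s.

| Leaf | Force on the way down | Travel at the stop | Peak reading |
|---|---|---|---|
| Left | 6.4 N at 8.5 mm | about 12 mm | about 16 N |
| Middle | 6.9 N at 8.5 mm | about 10 mm | about 19 N |
| Right | 3.4 N at 9.8 mm | about 12 mm | about 14 N |

- **Last checks:** the stamp looked upright, with the gripper well clear. All three leaves were up. Its base was about 2 px (roughly 3 mm) from the predicted recess centre in the side view. The wrist-camera estimate came within 1 mm of the centre and at floor height.
- **Disagreement:** one low-score top-view estimate put the base about 7 mm off along x. I trusted the other two views, which agreed with each other.
- **Slip on the way:** joint 6 briefly reached its limit, reading −2.704 rad against −2.70, and tilted the tool. I backed off and picked up the stamp with the opposite yaw. I don't know whether that tiny overshoot counts as passing the joint's range.
- **Bystanders:** I never went near the plug, tape roll or rib, but did not measure their positions again at the end.

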